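Flip the dock adapter plates and reject the one with no boss

ROBOT

A 6-joint arm with a two-finger parallel gripper is mounted at the origin on the work surface. World frame = base frame: x ahead of the robot, y to its left, z up, the work surface at z = 0. Lengths are in m, angles in rad, forces in N, time in s.
With the tool pointing down it reaches from about 0.35 to 0.975 m from the base axis. Payload 4.9 kg.
Tool frame: the origin (TCP) lies at the very end of the fingers, on their centre line; the grasp point (between the pads) lies 19 mm behind it; z points along the fingers, y is the line along which they close (so a half turn about z gives the same grasp; the last joint's range is limited). The gripper opens to 85 mm and grips with 20 to 120 N. Pads are 22 mm wide; open, the fingers measure 114 mm over their backs; the gripper's body (76 mm by 85 mm) begins 54 mm behind the grasp point. The pads swing forward as they close: fully open they stand 13 mm farther back than shut.
Start: joints at [1.168, 0.053, 1.613, -0, 1.476, -0.119], TCP at [0.175, 0.6, 0.231] pointing down, gripper open.
Joint ranges: [-3.01, 3.01], [-1.01, 2.22], [0.06, 2.58], [-1.02, 4.17], [0.09, 2.62], [-3.14, 3.14]. Speed limits (rad/s): [2.57, 2.57, 3.14, 3.14, 3.14, 3.14].

INTERFACE

Orientations are given as a rotation vector (axis times angle).
In Python, from station import ctrl gives the robot as it stands. The module is installed in compiled form; this text tells all that it offers.
- The arm moves only by the tool jog_arm, never from a script. Its argument "steps" is a list of rows, each an object with "delta_rot": the turn, a rotation vector about the tool's x, y, z in degrees, a list of three; "linear": the shift along the tool's x, y, z in m, a list of three; "grip": the finger opening in m, from 0 to 0.0854. In form: [{"delta_rot": [rx, ry, rz], "linear": [x, y, z], "grip": grip}, ...]. A call has 1 to 10 rows; each row shifts and turns the commanded pose from where the row before left it, along the tool's axes as they then stand; what a row does not reach is not made up. A row lasts 1/10 s, in which the tool goes at most 50 mm and 8.59 degrees, less where a joint would pass 70% of its speed; a pose out of reach is approached as far as the arm can. A call with a gripper value outside its range is refused whole. The fingers move at their own pace and stop on an object; "newtons" is the grip in N (left out, the last holds). Time passes only in rows, so rows that do not move let the fingers close. It gives the time, the measured TCP pose, the force, the opening and the grip force at its end, in the units of the state.
- ctrl.get_obs(): the state, without advancing time (a new reading comes with each control period).
- ctrl.get_image(name): name is "side" or "top"; returns (picture, depth): 384x512x3 uint8, red, green, blue; 384x512 float32, m along the optical axis (not along the pixel's ray), 0 where there is no reading.
- ctrl.camera_info(name): a dict with "camera_matrix" (3x3 intrinsics, pixels), "R" (3x3) and "t" (3): a world point X has camera coordinates R X + t. Camera axes: x right, y down, z forward; pixel columns grow to the right and rows downward; lengths in m; the calibration is good to about 2 mm. A picture is of the moment at which its call begins. camera_info takes no time and is no camera call.
- ctrl.finish_job(): hands the job in; it is judged then, once.
The state is a dict: "t": time; "q": joint angles; "dq": joint speeds; "effort": joint torques, N m; "tool_pos": TCP position; "tool_rot": TCP orientation; "contact_force": force on the tool from outside, world axes, zero at the start; "wrist_torque": the same for the moment, N m; "opening": finger opening in m; "grip_force": force on a finger pad.
Only numpy, scipy, OpenCV 4.12 (cv2) and the standard library are available. Lean on these libraries where they do the work, as an engineer would, in place of code of your own. Each camera call takes 0.05 s, during which the arm holds its last target. There are 200 camera calls.

TASK

Two blue adapter plates for the charging dock lean on the far side of the grey flip rack, their backs hidden. Flip both over in place onto the near side, towards the robot, so that their backs can be seen; then lay the plate whose back lacks the round white boss flat in the red reject tray, and leave the good one flipped in the rack.

Things in the scene. Friction and masses are not known exactly. Their poses are not given: they have to be found in the camera images.
- rack: Flip rack, fixed: base 130 (x) x 190 (y) x 12 mm, origin under its centre, x away from the robot. Two V bays at y -60 and +60 mm, a plate in each. The valley runs along y at x 0, z 30 mm; near (-x) and far (+x) grey rests, 56 mm wide, rise from it at 45 deg, ending 46 mm out, 76 mm up (far one's back 60 mm out). Free space beside the bays.
- plate_full: Blue slab 105 x 60 x 10 mm, 80 g. Origin at its centre, z up its length, y along its width, x out of its back. Starts in either bay, leaning 45 deg on the far rest, back hidden, top away from the robot, top 40 mm clear of the rest. Pushed at the top past upright it falls onto the near rest, back up at 45 deg. This is the good one: a white round boss, 22 mm across and 10 mm high, 12 mm below mid-back.
- plate_bare: Blue slab 105 x 60 x 10 mm, 80 g. Origin at its centre, z up its length, y along its width, x out of its back. Starts in either bay, leaning 45 deg on the far rest, back hidden, top away from the robot, top 40 mm clear of the rest. Pushed at the top past upright it falls onto the near rest, back up at 45 deg. This is the reject: its back is bare, with no boss.
- reject_tray: Red open tray, fixed, 190 (x) x 160 (y) x 30 mm outside, walls 4 mm, floor 4 to 6 mm thick; to the left or right of the rack. Origin at the centre of the underside, x along the 190 mm length, z up.

How it is judged:
On the way:
1. both plates lie flipped in the rack, backs up against the near rest, at the same time (angle between each of plate_full, plate_bare's own x axis and vertical below 1.1 rad and x of plate_full in the frame of rack between -0.065 and -0.01 m and y of plate_full in the frame of rack between -0.11 and 0.11 m and z of plate_full in the frame of rack between 0.05 and 0.1 m and linear speed of each of plate_full, plate_bare below 0.05 m/s and x of plate_bare in the frame of rack between -0.065 and -0.01 m and y of plate_bare in the frame of rack between -0.11 and 0.11 m and z of plate_bare in the frame of rack between 0.05 and 0.1 m), for 0.2 s.
At the end, for the whole second after the job is handed in: The plate with no boss rests in the tray, centre within 70 mm (x), 60 mm (y) of its middle, under 35 mm up. The good plate rests in the rack, back within 63 degrees of straight up, centre 10 to 65 mm to the near side of the valley, 50 to 100 mm up, within 110 mm of the middle along y (angle between plate_full's own x axis and vertical below 1.1 rad and x of plate_full in the frame of rack between -0.065 and -0.01 m and y of plate_full in the frame of rack between -0.11 and 0.11 m and z of plate_full in the frame of rack between 0.05 and 0.1 m and linear speed of plate_full below 0.05 m/s and x of plate_bare in the frame of reject_tray between -0.07 and 0.07 m and y of plate_bare in the frame of reject_tray between -0.06 and 0.06 m and z of plate_bare in the frame of reject_tray between 0 and 0.035 m and linear speed of plate_bare below 0.03 m/s); the robot touches nothing.
It also fails if it takes over 51 s, if anything falls off the work surface, if the arm or the gripper's body presses on something with over 40 N, if the wrist force passes 120 N, or if a joint passes its speed limit or range.

## Working session

There is one attempt and no reset: what is moved stays moved. The work goes in short steps, Python scripts to look and compute and a tool call to move; the robot and the scene stay as the last step left them, time stands still between calls to the robot, and variables do not carry over. Pictures are saved under pics/ and viewed, at most 10 in all, crops included, and the job is handed in when it is done.

Besides the shell and the picture viewer there is one more tool, called by a JSON object that holds its "op" and its "data", one argument or row to a line. jog_arm: Moves the arm, as the interface text tells. Its arguments: {"type":"object","properties":{"steps":{"type":"array"},"newtons":{"type":"number"}},"required":["steps"]}

```bash
mkdir -p pics
cat > h.py <<'E'
import numpy as np,cv2
from station import ctrl
def pts(name):
    im,d=ctrl.get_image(name);c=ctrl.camera_info(name);K=np.array(c['camera_matrix']);R=np.array(c['R']);t=np.array(c['t'])
    v,u=np.mgrid[:384,:512]
    P=np.stack([(u-K[0,2])/K[0,0]*d,(v-K[1,2])/K[1,1]*d,d],-1)
    return im,d,(P-t)@R
E
python3 - <<'E'
from h import *
ims=[]
for n in('top','side'):
    im,d,X=pts(n);ims.append(im);np.savez('/tmp/'+n,im=im,d=d,X=X)
    h=cv2.cvtColor(im,cv2.COLOR_RGB2HSV)
    for nm,m in(('blue',(abs(h[...,0].astype(int)-112)<15)&(h[...,1]>120)),('red',((h[...,0]<8)|(h[...,0]>172))&(h[...,1]>120))):
        k,l,s,ce=cv2.connectedComponentsWithStats((m&(d>0)).astype(np.uint8))
        for i in range(1,k):
            if s[i,4]>80:
                p=X[l==i];print(n,nm,s[i],ce[i].round(),'min',np.percentile(p,2,0).round(3),'max',np.percentile(p,98,0).round(3))
    c=ctrl.camera_info(n);print('cam pos',-np.array(c['R']).T@np.array(c['t']))
cv2.imwrite('pics/a.png',cv2.resize(np.hstack(ims),(800,300))[...,::-1])
print(ctrl.get_obs())
E
```

```text
top blue [211 149  23  36 359] [222. 165.] min [0.559 0.057 0.038] max [0.638 0.118 0.111]
top blue [255 155  26  35 341] [267. 171.] min [ 0.546 -0.063  0.037] max [ 0.625 -0.004  0.112]
top red [ 327  186   65   74 4049] [359. 223.] min [ 0.368 -0.377 -0.001] max [ 0.553 -0.215  0.03 ]
top red [ 211  348   77   36 1988] [249. 368.] min [ 0.022 -0.091  0.005] max [0.104 0.094 0.114]
cam pos [ 0.45288356 -0.00528538  1.07123348]
side blue [135  46  38  12 324] [153.  51.] min [ 0.108  1.469 -0.41 ] max [ 0.296  1.568 -0.393]
side red [  50    0   60   24 1017] [76. 11.] min [0.031 0.57  0.226] max [0.176 0.666 0.254]
side red [  3 214  20  17  86] [ 13. 223.] min [-0.003 -0.067  0.105] max [ 0.031 -0.058  0.142]
side red [  0 225  19  30 136] [  9. 238.] min [-0.032 -0.069  0.04 ] max [ 0.009 -0.058  0.119]
side red [  0 246  40  30 448] [ 15. 264.] min [-0.052 -0.105  0.006] max [ 0.025 -0.054  0.043]
side red [ 39 246  21  26 115] [ 49. 258.] min [ 0.032 -0.1    0.005] max [ 0.066 -0.053  0.026]
side red [ 204  281  106   91 8370] [254. 327.] min [ 0.368 -0.38   0.002] max [ 0.552 -0.215  0.032]
cam pos [ 0.39844326 -0.68171299  0.80906695]
{'t': 0.1, 'q': array([ 1.16799422e+00,  5.33062902e-02,  1.61416132e+00,  2.27140827e-05,
        1.47599689e+00, -1.19011344e-01]), 'dq': array([ 0.00225616, -0.00379651, -0.00421519, -0.0010214 ,  0.0021681 ,
       -0.00072061]), 'effort': array([ 1.69858695e-04, -3.94905567e+01, -3.71361566e+01, -1.71165434e-04,
        4.01897763e-03, -1.59645123e-05]), 'tool_pos': array([0.17477566, 0.59947802, 0.23017361]), 'tool_rot': array([-4.44214916e-01, -3.10951742e+00,  2.83117363e-03]), 'contact_force': array([ 0.52224876, -0.43691983,  0.12567575]), 'wrist_torque': array([-0.01749965,  0.02157586,  0.03504782]), 'grip_force': 0.0, 'opening': 0.08530657900040216}
```

View pics/a.png

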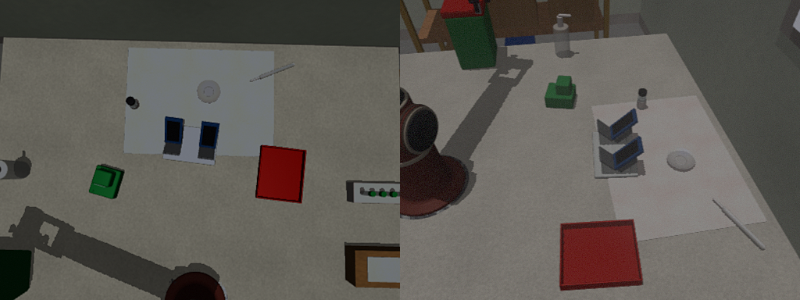

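The view shows the rack at about (195,145) with both plates, and the red tray to its right at (280,174). Next I refine the rack pose and work out the first move.

```bash
cat >> h.py <<'E'
from scipy.spatial.transform import Rotation as Ro
def go(p,R):
    "total tool-frame turn (deg) then tool-frame shift after it"
    o=ctrl.get_obs();R0=Ro.from_rotvec(o['tool_rot']);R=Ro.from_matrix(R)
    print('rot',np.degrees((R0.inv()*R).as_rotvec()).round(2),'lin',R.inv().apply(np.array(p)-o['tool_pos']).round(4),'t',o['t'])
E
python3 - <<'E'
from h import *
f=np.load('/tmp/top.npz');im,X=f['im'],f['X']
h=cv2.cvtColor(im,cv2.COLOR_RGB2HSV)
reg=(X[...,0]>.48)&(X[...,0]<.70)&(X[...,1]>-.12)&(X[...,1]<.18)
up=reg&(X[...,2]>.095)&(f['d']>0)
k,l,s,ce=cv2.connectedComponentsWithStats(up.astype(np.uint8))
for i in range(1,k):
    if s[i,4]>8: p=X[l==i];print('top edge',s[i,4],p.mean(0).round(4),p.min(0).round(3),p.max(0).round(3))
b=reg&(X[...,2]>.006)&(f['d']>0)&(X[...,2]<.018)
print('base',cv2.minAreaRect((X[b][:,:2]*1000).astype(np.float32)),b.sum())
r=((h[...,0]<8)|(h[...,0]>172))&(h[...,1]>120)&(X[...,1]<-.15)
print('tray',cv2.minAreaRect((X[r][:,:2]*1000).astype(np.float32)))
cv2.imwrite('pics/b.png',cv2.resize(im[140:215,190:300],None,fx=6,fy=6,interpolation=cv2.INTER_CUBIC)[...,::-1])
E
```

```text
top edge 210 [0.6265 0.0852 0.104 ] [0.612 0.054 0.095] [0.641 0.115 0.113]
top edge 211 [ 0.6132 -0.0369  0.104 ] [ 0.599 -0.066  0.095] [ 0.629 -0.008  0.113]
base ((592.2962036132812, 34.0174560546875), (264.6618957519531, 208.3435821533203), 88.22000885009766) 1382
tray ((318.56158447265625, -352.8094787597656), (544.4315795898438, 223.73289489746094), 21.83528709411621)
```

View pics/b.png

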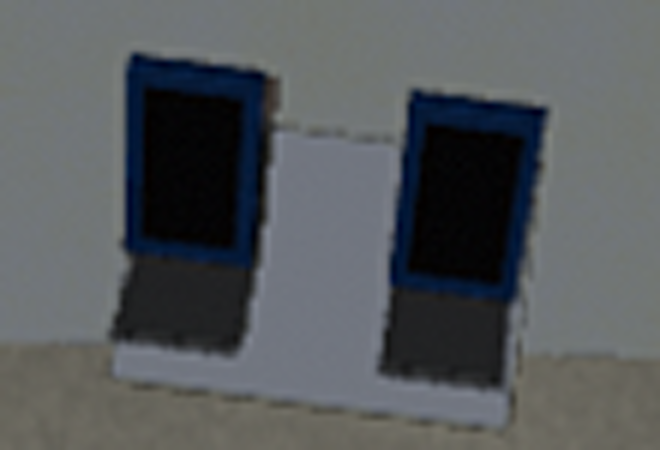

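The crop shows both plates, dark fronts facing up, and the grey near rests below them at about (180,305) and (440,340). Rack origin is about (0.557, 0.031) with yaw −6.2°.

```bash
cat >> h.py <<'E'
O=np.array([.557,.031,0]);a=np.radians(-6.2)
ex=np.array([np.cos(a),np.sin(a),0]);ey=np.array([-np.sin(a),np.cos(a),0]);ez=np.array([0,0,1.])
P=lambda x,y,z:O+x*ex+y*ey+z*ez
def RT(tilt,s=1): # tool z tilted by tilt deg toward -x ; y = s*ey
    b=np.radians(tilt);z=-np.sin(b)*ex-np.cos(b)*ez;y=s*ey
    return np.stack([np.cross(y,z),y,z],1)
E
python3 -c "
from h import *
for s in(1,-1): print(s);go(P(.105,.06,.2),RT(0,s))
print(RT(0,1),P(.105,.06,.2))"
```

```text
1
rot [ -0.1   -0.02 -10.06] lin [-0.5464 -0.4639  0.0302] t 0.1
-1
rot [-3.0000e-02  1.6000e-01  1.6994e+02] lin [0.5464 0.4639 0.0302] t 0.1
[[-0.99415096  0.10799936 -0.        ]
 [ 0.10799936  0.99415096  0.        ]
 [ 0.          0.         -1.        ]] [0.66786581 0.07930913 0.2       ]
```

{"op": "jog_arm", "data": {
  "steps": [
    {"delta_rot": [0, 0, -5], "linear": [0, 0, 0], "grip": 0},
    {"delta_rot": [0, 0, -5], "linear": [0, 0, 0], "grip": 0},
    {"delta_rot": [0, 0, 0], "linear": [-0.03, -0.026, 0], "grip": 0},
    {"delta_rot": [0, 0, 0], "linear": [-0.03, -0.026, 0], "grip": 0},
    {"delta_rot": [0, 0, 0], "linear": [-0.03, -0.026, 0], "grip": 0},
    {"delta_rot": [0, 0, 0], "linear": [-0.03, -0.026, 0], "grip": 0},
    {"delta_rot": [0, 0, 0], "linear": [-0.03, -0.026, 0], "grip": 0},
    {"delta_rot": [0, 0, 0], "linear": [-0.03, -0.026, 0], "grip": 0},
    {"delta_rot": [0, 0, 0], "linear": [-0.03, -0.026, 0], "grip": 0},
    {"delta_rot": [0, 0, 0], "linear": [-0.03, -0.026, 0], "grip": 0}
  ]
}}

```text
t: 1.1
tool_pos: [0.3915, 0.3656, 0.2308]
tool_rot: [-0.171, -3.136, 0.001]
contact_force: [0.0, 0.5, -0.9]
opening: 0.0001
grip_force: 0.0
```

{"op": "jog_arm", "data": {
  "steps": [
    {"delta_rot": [0, 0, 0], "linear": [-0.03, -0.026, 0], "grip": 0},
    {"delta_rot": [0, 0, 0], "linear": [-0.03, -0.026, 0], "grip": 0},
    {"delta_rot": [0, 0, 0], "linear": [-0.03, -0.026, 0], "grip": 0},
    {"delta_rot": [0, 0, 0], "linear": [-0.03, -0.026, 0], "grip": 0},
    {"delta_rot": [0, 0, 0], "linear": [-0.03, -0.026, 0], "grip": 0},
    {"delta_rot": [0, 0, 0], "linear": [-0.03, -0.026, 0], "grip": 0},
    {"delta_rot": [0, 0, 0], "linear": [-0.03, -0.026, 0], "grip": 0},
    {"delta_rot": [0, 0, 0], "linear": [-0.03, -0.026, 0], "grip": 0},
    {"delta_rot": [0, 0, 0], "linear": [-0.03, -0.026, 0], "grip": 0},
    {"delta_rot": [0, 0, 0], "linear": [0, 0, 0], "grip": 0}
  ]
}}

```text
t: 2.1
tool_pos: [0.6357, 0.1014, 0.2302]
tool_rot: [-0.179, -3.136, 0.002]
contact_force: [-0.2, 0.4, -0.4]
opening: 0.0001
grip_force: 0.0
```

```bash
python3 -c "
from h import *
go(P(.105,.06,.092),RT(0))"
```

```text
rot [-0.08 -0.03 -0.33] lin [-0.0344 -0.0184  0.1382] t 2.1
```

Descend behind the left plate, then push towards the robot (tool +x).

{"op": "jog_arm", "data": {
  "steps": [
    {"delta_rot": [0, 0, 0], "linear": [-0.034, -0.018, 0], "grip": 0},
    {"delta_rot": [0, 0, 0], "linear": [0, 0, 0], "grip": 0},
    {"delta_rot": [0, 0, 0], "linear": [0, 0, 0.035], "grip": 0},
    {"delta_rot": [0, 0, 0], "linear": [0, 0, 0.035], "grip": 0},
    {"delta_rot": [0, 0, 0], "linear": [0, 0, 0.035], "grip": 0},
    {"delta_rot": [0, 0, 0], "linear": [0, 0, 0.033], "grip": 0},
    {"delta_rot": [0, 0, 0], "linear": [0.01, 0, 0], "grip": 0},
    {"delta_rot": [0, 0, 0], "linear": [0.01, 0, 0], "grip": 0},
    {"delta_rot": [0, 0, 0], "linear": [0.01, 0, 0], "grip": 0},
    {"delta_rot": [0, 0, 0], "linear": [0.01, 0, 0], "grip": 0}
  ]
}}

```text
t: 3.1
tool_pos: [0.6267, 0.0882, 0.0967]
tool_rot: [0.171, 3.132, 0.001]
contact_force: [0.2, -0.3, 0.5]
opening: -0.0001
grip_force: 0.3
```

{"op": "jog_arm", "data": {
  "steps": [
    {"delta_rot": [0, 0, 0], "linear": [0.01, 0, 0], "grip": 0},
    {"delta_rot": [0, 0, 0], "linear": [0.01, 0, 0], "grip": 0},
    {"delta_rot": [0, 0, 0], "linear": [0.01, 0, 0], "grip": 0},
    {"delta_rot": [0, 0, 0], "linear": [0.01, 0, 0], "grip": 0},
    {"delta_rot": [0, 0, 0], "linear": [0.01, 0, 0], "grip": 0},
    {"delta_rot": [0, 0, 0], "linear": [0.01, 0, 0], "grip": 0},
    {"delta_rot": [0, 0, 0], "linear": [0.01, 0, 0], "grip": 0},
    {"delta_rot": [0, 0, 0], "linear": [0, 0, 0], "grip": 0},
    {"delta_rot": [0, 0, 0], "linear": [0, 0, 0], "grip": 0},
    {"delta_rot": [0, 0, 0], "linear": [0, 0, 0], "grip": 0}
  ]
}}

```text
t: 4.1
tool_pos: [0.5559, 0.0954, 0.0926]
tool_rot: [-0.172, -3.136, 0.0]
contact_force: [-0.0, -0.5, -0.1]
opening: -0.0
grip_force: 0.0
```

```bash
python3 -c "
from h import *
go(P(.105,.06,.2),RT(0))
im,d,X=pts('side')
cv2.imwrite('pics/c.png',cv2.resize(im[100:260,180:400],None,fx=3,fy=3)[...,::-1])"
```

```text
rot [-0.01 -0.06 -0.06] lin [-0.113  -0.0039 -0.1074] t 4.1
```

View pics/c.png

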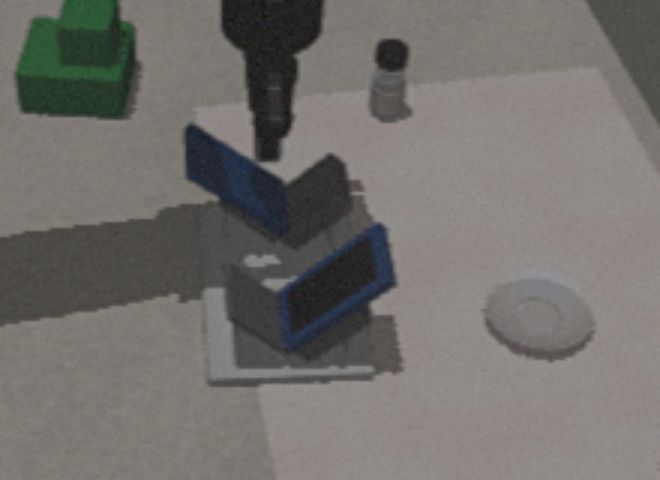

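The left plate is flipped at crop (235,180), and its back looks bare. Next is the right one.

{"op": "jog_arm", "data": {
  "steps": [
    {"delta_rot": [0, 0, 0], "linear": [0, 0, -0.04], "grip": 0},
    {"delta_rot": [0, 0, 0], "linear": [0, 0, -0.04], "grip": 0},
    {"delta_rot": [0, 0, 0], "linear": [-0.028, -0.03, 0], "grip": 0},
    {"delta_rot": [0, 0, 0], "linear": [-0.028, -0.03, 0], "grip": 0},
    {"delta_rot": [0, 0, 0], "linear": [-0.029, -0.032, 0], "grip": 0},
    {"delta_rot": [0, 0, 0], "linear": [-0.028, -0.032, 0], "grip": 0},
    {"delta_rot": [0, 0, 0], "linear": [0, 0, 0], "grip": 0},
    {"delta_rot": [0, 0, 0], "linear": [0, 0, 0.04], "grip": 0},
    {"delta_rot": [0, 0, 0], "linear": [0, 0, 0.04], "grip": 0},
    {"delta_rot": [0, 0, 0], "linear": [0, 0, 0], "grip": 0}
  ]
}}

```text
t: 5.15
tool_pos: [0.6499, -0.0391, 0.0856]
tool_rot: [-0.171, -3.123, -0.003]
contact_force: [-0.9, 0.3, -1.4]
opening: 0.0002
grip_force: 0.0
```

{"op": "jog_arm", "data": {
  "steps": [
    {"delta_rot": [0, 0, 0], "linear": [0.015, 0, 0], "grip": 0},
    {"delta_rot": [0, 0, 0], "linear": [0.01, 0, 0], "grip": 0},
    {"delta_rot": [0, 0, 0], "linear": [0.01, 0, 0], "grip": 0},
    {"delta_rot": [0, 0, 0], "linear": [0.01, 0, 0], "grip": 0},
    {"delta_rot": [0, 0, 0], "linear": [0.01, 0, 0], "grip": 0},
    {"delta_rot": [0, 0, 0], "linear": [0.01, 0, 0], "grip": 0},
    {"delta_rot": [0, 0, 0], "linear": [0.01, 0, 0], "grip": 0},
    {"delta_rot": [0, 0, 0], "linear": [0.01, 0, 0], "grip": 0},
    {"delta_rot": [0, 0, 0], "linear": [0.01, 0, 0], "grip": 0},
    {"delta_rot": [0, 0, 0], "linear": [0.015, 0, 0], "grip": 0}
  ]
}}

```text
t: 6.15
tool_pos: [0.5477, -0.0286, 0.0969]
tool_rot: [0.171, 3.13, -0.001]
contact_force: [-0.1, 0.0, -0.1]
opening: -0.0001
grip_force: 0.0
```

{"op": "jog_arm", "data": {
  "steps": [
    {"delta_rot": [0, 0, 0], "linear": [0, 0, 0], "grip": 0},
    {"delta_rot": [0, 0, 0], "linear": [0, 0, 0], "grip": 0},
    {"delta_rot": [0, 0, 0], "linear": [0, 0, 0], "grip": 0},
    {"delta_rot": [0, 0, 0], "linear": [0, 0, -0.04], "grip": 0},
    {"delta_rot": [0, 0, 0], "linear": [0, 0, -0.04], "grip": 0},
    {"delta_rot": [0, 0, 0], "linear": [0, 0, -0.04], "grip": 0},
    {"delta_rot": [0, 0, 0], "linear": [-0.04, 0, 0], "grip": 0.085},
    {"delta_rot": [0, 0, 0], "linear": [-0.04, 0, 0], "grip": 0.085},
    {"delta_rot": [0, 0, 0], "linear": [-0.04, 0, 0], "grip": 0.085},
    {"delta_rot": [0, 0, 0], "linear": [0, 0, 0], "grip": 0.085}
  ]
}}

```text
t: 7.15
tool_pos: [0.668, -0.042, 0.2105]
tool_rot: [-0.172, -3.135, -0.0]
contact_force: [-0.8, 1.5, -0.1]
opening: 0.0579
grip_force: 0.0
```

Run:
```python
from h import *
ims=[]
for n,sl in(('side',np.s_[130:230,220:340]),('top',np.s_[140:240,190:310])):
    im,d,X=pts(n);ims.append(cv2.resize(im[sl],None,fx=3.2,fy=3.2,interpolation=cv2.INTER_CUBIC))
    h=cv2.cvtColor(im,cv2.COLOR_RGB2HSV)
    m=(abs(h[...,0].astype(int)-112)<15)&(h[...,1]>100)&(d>0)&(X[...,2]>.02)&(X[...,2]<.2)&(X[...,0]>.4)
    k,l,s,ce=cv2.connectedComponentsWithStats(m.astype(np.uint8))
    for i in range(1,k):
        if s[i,4]>80:
            p=(X[l==i]-O)@np.stack([ex,ey,ez],1);print(n,s[i],'rackframe min',np.percentile(p,2,0).round(3),'max',np.percentile(p,98,0).round(3))
cv2.imwrite('pics/d.png',cv2.convertScaleAbs(np.hstack(ims)[...,::-1],alpha=1.6))
b=np.sqrt(.5); u=np.array([-b,0,b]);n=np.array([b,0,b])
tip=np.array([0,0,.03])+u*.062+n*(-.012)   # TCP at grasp
for nn in(.1,0):
    q=tip+n*nn
    for y in(.06,-.06): print(nn,y);go(P(q[0],y,q[2]),RT(45))
print(ctrl.get_obs()['q'])
```

```text
side [242 142  34  34 384] rackframe min [-0.07   0.032  0.047] max [0.006 0.085 0.11 ]
top [204 177  27  30 575] rackframe min [-0.07   0.039  0.042] max [0.009 0.089 0.109]
0.1 0.06
rot [ 3.000e-02  4.484e+01 -6.000e-02] lin [0.0152 0.1202 0.122 ] t 7.25
0.1 -0.06
rot [ 3.000e-02  4.484e+01 -6.000e-02] lin [0.0152 0.0002 0.122 ] t 7.25
0 0.06
rot [ 3.000e-02  4.484e+01 -6.000e-02] lin [0.0152 0.1202 0.222 ] t 7.25
0 -0.06
rot [ 3.000e-02  4.484e+01 -6.000e-02] lin [1.52e-02 2.00e-04 2.22e-01] t 7.25
[-1.73616678e-01  1.62621197e-01  1.52756494e+00 -2.34133736e-05
  1.45425051e+00 -1.63511150e+00]
```

View pics/d.png

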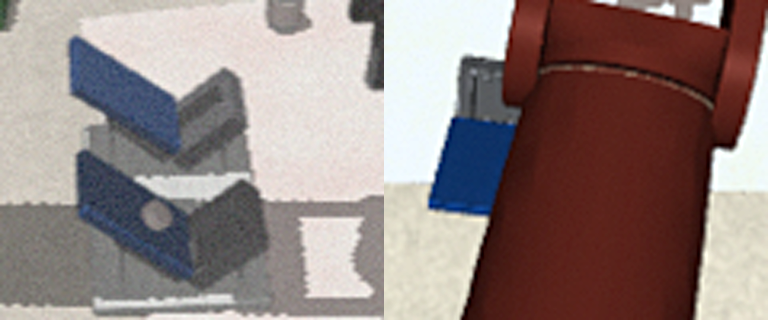

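Both plates are flipped. The boss is on the right plate, at (155,215), so the left one is the bare reject. I now tilt 45° and approach it.

{"op": "jog_arm", "data": {
  "steps": [
    {"delta_rot": [0, 7.5, 0], "linear": [0, 0.02, 0], "grip": 0.085},
    {"delta_rot": [0, 7.5, 0], "linear": [0, 0.02, 0], "grip": 0.085},
    {"delta_rot": [0, 7.5, 0], "linear": [0, 0.02, 0], "grip": 0.085},
    {"delta_rot": [0, 7.5, 0], "linear": [0, 0.02, 0], "grip": 0.085},
    {"delta_rot": [0, 7.5, 0], "linear": [0, 0.02, 0], "grip": 0.085},
    {"delta_rot": [0, 7.5, 0], "linear": [0, 0.02, 0], "grip": 0.085},
    {"delta_rot": [0, 0, 0], "linear": [0, 0, 0.04], "grip": 0.085},
    {"delta_rot": [0, 0, 0], "linear": [0.015, 0, 0.04], "grip": 0.085},
    {"delta_rot": [0, 0, 0], "linear": [0, 0, 0.04], "grip": 0.085},
    {"delta_rot": [0, 0, 0], "linear": [0, 0, 0], "grip": 0.085}
  ]
}}

```text
t: 8.25
tool_pos: [0.576, 0.0891, 0.1338]
tool_rot: [-0.127, -2.34, -0.052]
contact_force: [0.8, 0.1, -1.4]
opening: 0.0848
grip_force: 0.0
```

Run:
```python
from h import *
b=np.sqrt(.5); u=np.array([-b,0,b]);n=np.array([b,0,b])
q=np.array([0,0,.03])+u*.062+n*(-.012)
go(P(q[0],.06,q[2]),RT(45)); print(ctrl.get_obs()['q'],ctrl.get_obs()['opening'])
im,d,X=pts('side')
cv2.imwrite('pics/e.png',cv2.convertScaleAbs(cv2.resize(im[60:240,200:400],None,fx=3,fy=3)[...,::-1],alpha=1.6))
```

```text
rot [-0.06 -0.77 -0.05] lin [-0.0025  0.0001  0.0943] t 8.25
[-0.00828264  0.54542215  1.32915729  0.08004428  2.06200733 -1.46221842] 0.08481945504064138
```

View pics/e.png

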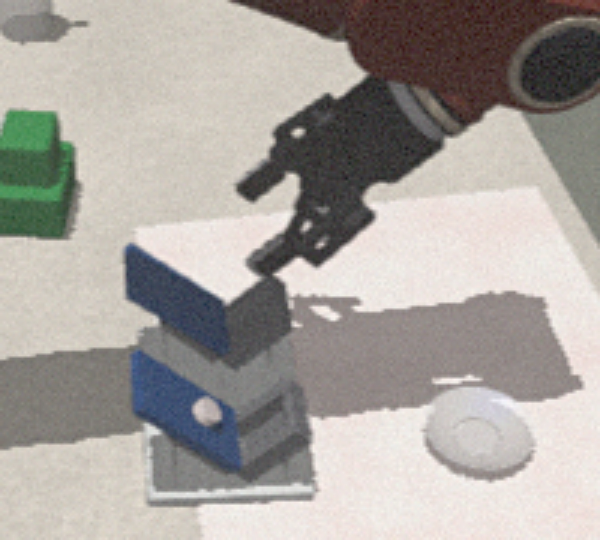

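The fingers, at (255,190) and (265,262), straddle the left plate, so I go in.

{"op": "jog_arm", "data": {
  "steps": [
    {"delta_rot": [0, 0, 0], "linear": [-0.002, 0, 0.02], "grip": 0.085},
    {"delta_rot": [0, 0, 0], "linear": [0, 0, 0.02], "grip": 0.085},
    {"delta_rot": [0, 0, 0], "linear": [0, 0, 0.02], "grip": 0.085},
    {"delta_rot": [0, 0, 0], "linear": [0, 0, 0.02], "grip": 0.085},
    {"delta_rot": [0, 0, 0], "linear": [0, 0, 0.014], "grip": 0.085},
    {"delta_rot": [0, 0, 0], "linear": [0, 0, 0], "grip": 0.085}
  ]
}}

```text
t: 8.9
tool_pos: [0.5179, 0.0955, 0.0711]
tool_rot: [-0.129, -2.353, -0.053]
contact_force: [-0.2, -0.5, 0.3]
opening: 0.0849
grip_force: 0.0
```

{"op": "jog_arm", "data": {
  "newtons": 30,
  "steps": [
    {"delta_rot": [0, 0, 0], "linear": [0, 0, 0], "grip": 0.05},
    {"delta_rot": [0, 0, 0], "linear": [0, 0, 0], "grip": 0.05},
    {"delta_rot": [0, 0, 0], "linear": [0, 0, 0], "grip": 0.05},
    {"delta_rot": [0, 0, 0], "linear": [0, 0, 0], "grip": 0.05},
    {"delta_rot": [0, 0, 0], "linear": [0, 0, 0], "grip": 0.05}
  ]
}}

```text
t: 9.4
tool_pos: [0.5202, 0.0954, 0.0726]
tool_rot: [-0.129, -2.357, -0.054]
contact_force: [5.2, -1.5, 4.9]
opening: 0.0589
grip_force: 33.0
```

{"op": "jog_arm", "data": {
  "steps": [
    {"delta_rot": [0, 0, 0], "linear": [0, 0, -0.01], "grip": 0.05},
    {"delta_rot": [0, 0, 0], "linear": [0, 0, -0.02], "grip": 0.05},
    {"delta_rot": [0, 0, 0], "linear": [0, 0, -0.03], "grip": 0.05},
    {"delta_rot": [0, 0, 0], "linear": [0, 0, -0.03], "grip": 0.05},
    {"delta_rot": [0, 0, 0], "linear": [0, 0, -0.03], "grip": 0.05},
    {"delta_rot": [0, 0, 0], "linear": [0, 0, -0.03], "grip": 0.05},
    {"delta_rot": [0, 0, 0], "linear": [0, 0, -0.03], "grip": 0.05},
    {"delta_rot": [0, -5, 0], "linear": [0, 0, 0], "grip": 0.05},
    {"delta_rot": [0, -5, 0], "linear": [0, 0, 0], "grip": 0.05},
    {"delta_rot": [0, -5, 0], "linear": [0, 0, 0], "grip": 0.05}
  ]
}}

```text
t: 10.4
tool_pos: [0.6454, 0.0815, 0.1975]
tool_rot: [-0.143, -2.617, -0.038]
contact_force: [-1.0, 0.1, -1.0]
opening: 0.0591
grip_force: 32.5
```

{"op": "jog_arm", "data": {
  "steps": [
    {"delta_rot": [0, -5, 0], "linear": [0, 0, 0], "grip": 0.05},
    {"delta_rot": [0, -5, 0], "linear": [0, 0, 0], "grip": 0.05},
    {"delta_rot": [0, -5, 0], "linear": [0, 0, 0], "grip": 0.05},
    {"delta_rot": [0, -5, 0], "linear": [0, 0, 0], "grip": 0.05},
    {"delta_rot": [0, -5, 0], "linear": [0, 0, 0], "grip": 0.05},
    {"delta_rot": [0, -5, 0], "linear": [0, 0, 0], "grip": 0.05},
    {"delta_rot": [0, 0, 0], "linear": [0, 0, 0], "grip": 0.05}
  ]
}}

```text
t: 11.1
tool_pos: [0.643, 0.0821, 0.1979]
tool_rot: [-0.17, -3.135, 0.0]
contact_force: [-0.0, -0.4, -1.3]
opening: 0.0589
grip_force: 32.5
```

Run:
```python
from h import *
f=np.load('/tmp/top.npz');im,X=f['im'],f['X'];h=cv2.cvtColor(im,cv2.COLOR_RGB2HSV)
r=((h[...,0]<8)|(h[...,0]>172))&(h[...,1]>120)&(X[...,1]<-.2)&(X[...,0]>.3)&(X[...,0]<.6)&(X[...,2]>.02)
print('tray',cv2.minAreaRect((X[r][:,:2]*1000).astype(np.float32)))
C=np.array([.460,-.297,.17])
go(C,RT(0))
im,d,X=pts('side')
cv2.imwrite('pics/f.png',cv2.convertScaleAbs(cv2.resize(im[40:240,200:400],None,fx=3,fy=3)[...,::-1],alpha=1.6))
```

```text
tray ((459.820556640625, -296.01434326171875), (159.90440368652344, 189.2217254638672), 84.3812484741211)
rot [-0.01 -0.11 -0.02] lin [ 0.1409 -0.3966  0.0279] t 11.1
```

View pics/f.png

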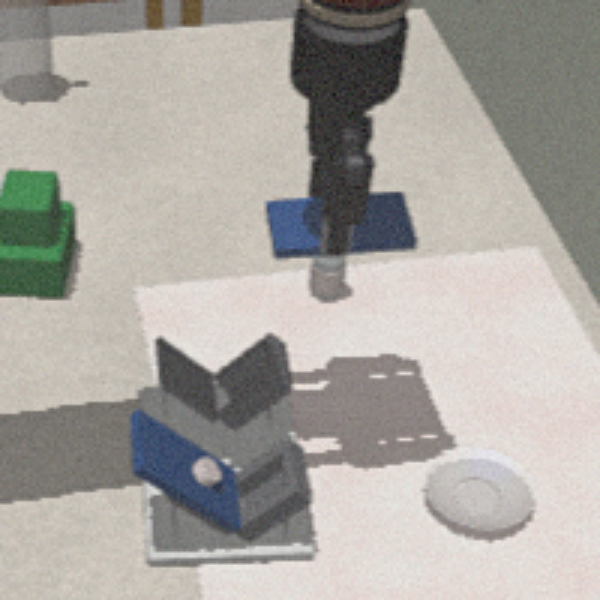

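The reject is held flat and the good plate is still in place, so I move over the tray.

{"op": "jog_arm", "data": {
  "steps": [
    {"delta_rot": [0, 0, 0], "linear": [0.007, -0.02, 0], "grip": 0.05},
    {"delta_rot": [0, 0, 0], "linear": [0.014, -0.04, 0], "grip": 0.05},
    {"delta_rot": [0, 0, 0], "linear": [0.014, -0.04, 0], "grip": 0.05},
    {"delta_rot": [0, 0, 0], "linear": [0.014, -0.04, 0], "grip": 0.05},
    {"delta_rot": [0, 0, 0], "linear": [0.014, -0.04, 0], "grip": 0.05},
    {"delta_rot": [0, 0, 0], "linear": [0.014, -0.04, 0], "grip": 0.05},
    {"delta_rot": [0, 0, 0], "linear": [0.014, -0.04, 0], "grip": 0.05},
    {"delta_rot": [0, 0, 0], "linear": [0.014, -0.04, 0], "grip": 0.05},
    {"delta_rot": [0, 0, 0], "linear": [0.014, -0.04, 0], "grip": 0.05},
    {"delta_rot": [0, 0, 0], "linear": [0.014, -0.04, 0], "grip": 0.05}
  ]
}}

```text
t: 12.15
tool_pos: [0.4699, -0.284, 0.1984]
tool_rot: [-0.173, -3.135, -0.001]
contact_force: [0.6, -1.1, -1.1]
opening: 0.0591
grip_force: 32.6
```

{"op": "jog_arm", "data": {
  "steps": [
    {"delta_rot": [0, 0, 0], "linear": [0.009, -0.016, 0], "grip": 0.05},
    {"delta_rot": [0, 0, 0], "linear": [0, 0, 0], "grip": 0.05},
    {"delta_rot": [0, 0, 0], "linear": [0, 0, 0.03], "grip": 0.05},
    {"delta_rot": [0, 0, 0], "linear": [0, 0, 0.03], "grip": 0.05},
    {"delta_rot": [0, 0, 0], "linear": [0, 0, 0.03], "grip": 0.05},
    {"delta_rot": [0, 0, 0], "linear": [0, 0, 0.03], "grip": 0.05},
    {"delta_rot": [0, 0, 0], "linear": [0, 0, 0.02], "grip": 0.05},
    {"delta_rot": [0, 0, 0], "linear": [0, 0, 0], "grip": 0.05},
    {"delta_rot": [0, 0, 0], "linear": [0, 0, 0], "grip": 0.05}
  ]
}}

```text
t: 13.05
tool_pos: [0.461, -0.2963, 0.0586]
tool_rot: [-0.171, -3.136, -0.001]
contact_force: [0.8, 0.2, -0.5]
opening: 0.0593
grip_force: 32.8
```

Run:
```python
from h import *
go([.46,-.297,.012],RT(0))
im,d,X=pts('side')
h=cv2.cvtColor(im,cv2.COLOR_RGB2HSV)
m=(abs(h[...,0].astype(int)-112)<15)&(h[...,1]>100)&(d>0)&(X[...,1]<-.15)&(X[...,0]>.3)
p=X[m];print(m.sum(),np.percentile(p,2,0).round(3),np.percentile(p,98,0).round(3))
cv2.imwrite('pics/g.png',cv2.convertScaleAbs(cv2.resize(im[180:384,140:400],None,fx=2.5,fy=2.5)[...,::-1],alpha=1.6))
```

```text
rot [ 0.04 -0.04 -0.03] lin [ 0.0009 -0.0008  0.0466] t 13.05
880 [ 0.42  -0.329  0.067] [ 0.52  -0.266  0.075]
```

View pics/g.png

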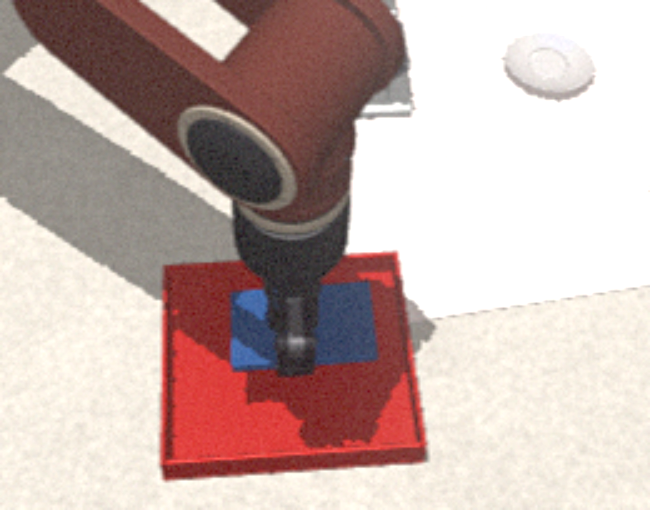

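The plate is level above the tray, centred near (305,325), with its bottom about 6 mm above the TCP. I lower it and release.

{"op": "jog_arm", "data": {
  "steps": [
    {"delta_rot": [0, 0, 0], "linear": [0, 0, 0.02], "grip": 0.05},
    {"delta_rot": [0, 0, 0], "linear": [0, 0, 0.015], "grip": 0.05},
    {"delta_rot": [0, 0, 0], "linear": [0, 0, 0.008], "grip": 0.05},
    {"delta_rot": [0, 0, 0], "linear": [0, 0, 0.004], "grip": 0.05},
    {"delta_rot": [0, 0, 0], "linear": [0, 0, 0], "grip": 0.05},
    {"delta_rot": [0, 0, 0], "linear": [0, 0, 0], "grip": 0.085},
    {"delta_rot": [0, 0, 0], "linear": [0, 0, 0], "grip": 0.085},
    {"delta_rot": [0, 0, 0], "linear": [0, 0, 0], "grip": 0.085},
    {"delta_rot": [0, 0, 0], "linear": [0, 0, 0], "grip": 0.085}
  ]
}}

```text
t: 14.0
tool_pos: [0.461, -0.2968, 0.012]
tool_rot: [0.172, 3.136, -0.001]
contact_force: [-0.3, -0.5, 0.7]
opening: 0.0848
grip_force: 0.0
```

{"op": "jog_arm", "data": {
  "steps": [
    {"delta_rot": [0, 0, 0], "linear": [0, 0, -0.02], "grip": 0.085},
    {"delta_rot": [0, 0, 0], "linear": [0, 0, -0.03], "grip": 0.085},
    {"delta_rot": [0, 0, 0], "linear": [0, 0, -0.04], "grip": 0.085},
    {"delta_rot": [0, 0, 0], "linear": [0, 0, -0.04], "grip": 0.085},
    {"delta_rot": [0, 0, 0], "linear": [0, 0, -0.04], "grip": 0.085},
    {"delta_rot": [0, 0, 0], "linear": [0, 0, 0], "grip": 0.085},
    {"delta_rot": [0, 0, 0], "linear": [0, 0, 0], "grip": 0.085}
  ]
}}

```text
t: 14.7
tool_pos: [0.4613, -0.2971, 0.1832]
tool_rot: [0.171, 3.134, -0.003]
contact_force: [-0.0, 0.8, 0.1]
opening: 0.0849
grip_force: 0.0
```

Run:
```python
from h import *
im,d,X=pts('side')
h=cv2.cvtColor(im,cv2.COLOR_RGB2HSV)
B=(abs(h[...,0].astype(int)-112)<15)&(h[...,1]>100)&(d>0)&(X[...,0]>.3)&(X[...,0]<.75)
for m in(B&(X[...,1]<-.15),B&(X[...,1]>-.12)&(X[...,1]<.15)):
    p=X[m];print(m.sum(),np.percentile(p,2,0).round(3),np.percentile(p,98,0).round(3))
cv2.imwrite('pics/h.png',cv2.convertScaleAbs(cv2.resize(im[120:384,140:400],None,fx=2.2,fy=2.2)[...,::-1],alpha=1.6))
```

```text
1249 [ 0.422 -0.329  0.012] [ 0.519 -0.268  0.018]Traceback (most recent call last):
  File "<stdin>", line 6, in <module>
    return _quantile_unchecked(
        a, q, axis, out, overwrite_input, method, keepdims, weights)
    return _ureduce(a,
                    func=_quantile_ureduce_func,
    ...<5 lines>...
                    overwrite_input=overwrite_input,
                    method=method)
    r = func(a, **kwargs)
    result = _quantile(arr,
                       quantiles=q,
    ...<2 lines>...
                       out=out,
                       weights=wgt)
    slices_having_nans = np.isnan(arr[-1, ...])
                                  ~~~^^^^^^^^^
IndexError: index -1 is out of bounds for axis 0 with size 0
```

The reject lies flat in the tray (top at z ≈ 0.015). The arm hides the rack in the side view, so I check the good plate from the top camera.

Run:
```python
from h import *
im,d,X=pts('top')
h=cv2.cvtColor(im,cv2.COLOR_RGB2HSV)
B=(abs(h[...,0].astype(int)-112)<15)&(h[...,1]>100)&(d>0)&(X[...,0]>.45)&(X[...,0]<.75)&(X[...,1]>-.12)&(X[...,1]<.15)
p=(X[B]-O)@np.stack([ex,ey,ez],1);print(B.sum(),*[np.percentile(p,q,0).round(3) for q in(2,50,98)] if B.sum() else '')
cv2.imwrite('pics/h.png',cv2.convertScaleAbs(cv2.resize(im[130:280,190:400],None,fx=3,fy=3)[...,::-1],alpha=1.6))
```

```text
551 [-0.069 -0.089  0.039] [-0.037 -0.061  0.082] [ 0.008 -0.033  0.11 ]
```

View pics/h.png

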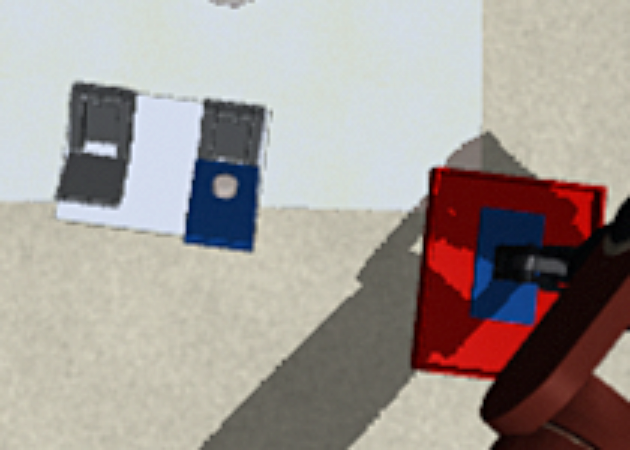

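The good plate, boss at (225,186), sits flipped in the rack, and the bare one is flat in the tray near (508,265). I hand the job in.

```bash
python3 -c "
from station import ctrl
print(ctrl.finish_job())"
```

```text
the job is handed in; nothing more can be done
None
```

Both plates were flipped; the bare one now lies flat in the red tray and the good one is still flipped in the rack, at about 15 s of the 51 s limit; the job is handed in, but no verdict was returned.

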